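# Tip the sorting tray of sensor housings into the bin

### The job

Carry the loaded metal sorting tray by its handle to the open undivided bin and lay its open edge lightly on the bin's rim while all four housings are still on it; then tip it slowly there, so that all four slide gently off into the bin without being touched by the fingers, thrown or dropped, the edge still resting on the rim when the last one is in. Put the empty tray back flat and square on its black mat and let go; keep the bin where it is and leave the other things on the bench alone.

Things in the scene. Friction and masses are not known exactly. Their poses are not given: they have to be found in the camera images.
- tray: aluminium tray, 200 (x) x 130 (y) mm, floor 4 mm thick; 4 mm walls on three sides rise to 24 mm above the underside; the +x end is open, no wall. Origin: centre of the underside, z up, x to the open edge. Handle over it along y at x = -10 mm: flat black bar 12 (x) x 122 (y) x 28 mm tall, 54 to 82 mm above the underside, on uprights at the side walls; housings pass under it. 0.3 kg empty
- tray_grip (a point): middle of the tray's handle bar, 68 mm above the tray's underside; axes as the tray's
- tray_lip (a point): middle of the tray's open edge, on the underside; axes as the tray's
- housing1: one of four alike sensor housings loose on the tray: aluminium block 40 x 32 x 28 mm with a round brass and steel nose, 60 mm long overall along its x (nose at +x), about 0.09 kg. Origin: middle of the 60 mm length, on its centre line, 14 mm above its underside. The tilt at which it slides on the tray varies, roughly 14 to 30 degrees
- housing2: one of four alike sensor housings loose on the tray: aluminium block 40 x 32 x 28 mm with a round brass and steel nose, 60 mm long overall along its x (nose at +x), about 0.09 kg. Origin: middle of the 60 mm length, on its centre line, 14 mm above its underside. The tilt at which it slides on the tray varies, roughly 14 to 30 degrees
- housing3: one of four alike sensor housings loose on the tray: aluminium block 40 x 32 x 28 mm with a round brass and steel nose, 60 mm long overall along its x (nose at +x), about 0.09 kg. Origin: middle of the 60 mm length, on its centre line, 14 mm above its underside. The tilt at which it slides on the tray varies, roughly 14 to 30 degrees
- housing4: one of four alike sensor housings loose on the tray: aluminium block 40 x 32 x 28 mm with a round brass and steel nose, 60 mm long overall along its x (nose at +x), about 0.09 kg. Origin: middle of the 60 mm length, on its centre line, 14 mm above its underside. The tilt at which it slides on the tray varies, roughly 14 to 30 degrees
- bin: open grey plastic bin without dividers, 210 (x) x 170 (y) x 50 mm tall, walls and floor 4 mm thick, loose, 0.7 kg. Origin: centre of the underside, z up
- bin_rim (a point): centre of the bin's open top, at rim height, 50 mm above the bin's underside; axes as the bin's
- mat: thin black rubber mat, 240 (x) x 170 (y) x 3 mm, fixed to the bench, on which the tray stands at the start. Origin: centre of the underside
- pliers: bystander: flat red-handled pliers, about 170 mm long, 12 mm tall, lying
- screwdriver: bystander: screwdriver, 170 mm long, lying
- solder_spool: bystander: spool of solder standing on its flange, 60 mm diameter, 34 mm tall
- flux: bystander: white bottle, 44 mm diameter, 110 mm tall
- divided_box: bystander: grey box 160 x 120 x 50 mm with four compartments; not the bin
- mug: bystander: white mug, 76 mm diameter, 90 mm tall
Not all that is in view belongs to the job. Leave any turquoise look-alike of the tray alone.

How it is judged:
On the way, in this order (a step that is already met when the one before it is completed fails the run):
1. the tray's open edge rests on the rim, over the inside of the bin, with all four housings still on the tray (contact force between tray and bin above 0.4 N and x of tray_lip in the frame of bin between -0.101 and 0.101 m and y of tray_lip in the frame of bin between -0.081 and 0.081 m and z of tray_lip in the frame of bin above 0.025 m and x of housing1 in the frame of tray between -0.1 and 0.1 m and y of housing1 in the frame of tray between -0.065 and 0.065 m and z of each of housing1, housing2, housing3, housing4 in the frame of tray below 0.035 m and x of housing2 in the frame of tray between -0.1 and 0.1 m and y of housing2 in the frame of tray between -0.065 and 0.065 m and x of housing3 in the frame of tray between -0.1 and 0.1 m and y of housing3 in the frame of tray between -0.065 and 0.065 m and x of housing4 in the frame of tray between -0.1 and 0.1 m and y of housing4 in the frame of tray between -0.065 and 0.065 m), for 0.2 s.
2. all four housings are in the bin while the tipped tray's open edge still rests on the rim (x of housing1 in the frame of bin between -0.101 and 0.101 m and y of housing1 in the frame of bin between -0.081 and 0.081 m and z of housing1 in the frame of bin between 0 and 0.055 m and x of housing2 in the frame of bin between -0.101 and 0.101 m and y of housing2 in the frame of bin between -0.081 and 0.081 m and z of housing2 in the frame of bin between 0 and 0.055 m and x of housing3 in the frame of bin between -0.101 and 0.101 m and y of housing3 in the frame of bin between -0.081 and 0.081 m and z of housing3 in the frame of bin between 0 and 0.055 m and x of housing4 in the frame of bin between -0.101 and 0.101 m and y of housing4 in the frame of bin between -0.081 and 0.081 m and z of housing4 in the frame of bin between 0 and 0.055 m and angle between tray's own z axis and vertical above 0.15 rad and contact force between tray and bin above 0.4 N), for 0.2 s.
At the end, for the whole second after the job is handed in: All four housings lie at rest inside the bin, below its rim or at most 5 mm above it; the bin stands flat, within 40 mm of where it was; the tray lies flat on its mat, its centre within 35 mm of the mat's centre and its length within 0.25 rad of the mat's (either way round), released and at rest (x of housing1 in the frame of bin between -0.101 and 0.101 m and y of housing1 in the frame of bin between -0.081 and 0.081 m and z of housing1 in the frame of bin between 0 and 0.055 m and x of housing2 in the frame of bin between -0.101 and 0.101 m and y of housing2 in the frame of bin between -0.081 and 0.081 m and z of housing2 in the frame of bin between 0 and 0.055 m and x of housing3 in the frame of bin between -0.101 and 0.101 m and y of housing3 in the frame of bin between -0.081 and 0.081 m and z of housing3 in the frame of bin between 0 and 0.055 m and x of housing4 in the frame of bin between -0.101 and 0.101 m and y of housing4 in the frame of bin between -0.081 and 0.081 m and z of housing4 in the frame of bin between 0 and 0.055 m and linear speed of each of housing1, housing2, housing3, housing4, tray below 0.02 m/s and horizontal distance between tray and mat below 0.035 m and angle between the x axis of tray and the x axis of mat, either way round below 0.25 rad and angle between each of tray, bin's own z axis and vertical below 0.06 rad and z of tray in the frame of mat below 0.009 m and distance of bin from where it was at the start of the episode below 0.04 m); the robot touches nothing.
It fails at once if the fingers touch a housing (contact force between the fingers and housing1 above 0.3 N or contact force between the fingers and housing2 above 0.3 N or contact force between the fingers and housing3 above 0.3 N or contact force between the fingers and housing4 above 0.3 N).
It fails at once if a housing is thrown or dropped from a height (faster than 1.2 m/s) (linear speed of any of housing1, housing2, housing3, housing4 above 1.2 m/s).
It fails at once if the tray is pressed on the bin harder than 18 N (contact force between tray and bin above 18 N).
It fails at once if the bin is pushed away by more than 40 mm (distance of bin from where it was at the start of the episode above 0.04 m).
It fails at once if a bystander is moved by more than 30 mm (distance of any of pliers, screwdriver, solder_spool, flux, divided_box, mug from where it was at the start of the episode above 0.03 m).
It also fails if it takes over 72 s, if anything falls off the work surface, if the arm or the gripper's body presses on something with over 40 N, if the wrist force passes 120 N, or if a joint passes its speed limit or range.

### The arm

A 6-joint arm with a two-finger parallel gripper is mounted at the origin on the work surface. World frame = base frame: x ahead of the robot, y to its left, z up, the work surface at z = 0. Lengths are in m, angles in rad, forces in N, time in s.
With the tool pointing down it reaches from about 0.35 to 0.775 m from the base axis. Payload 5.5 kg.
Tool frame: the origin (TCP) lies midway between the tips of the shut fingers; the grasp point (between the pads) lies 19 mm behind it; z points along the fingers, y is the line along which they close (so a half turn about z gives the same grasp; the last joint's range is limited). The gripper opens to 85 mm and grips with 20 to 120 N. Pads are 22 mm wide; open, the fingers measure 114 mm over their backs; the gripper's body (76 mm by 85 mm) begins 54 mm behind the grasp point. The pads swing forward as they close: fully open they stand 13 mm farther back than shut.
Start: joints at [1.072, 0.313, 0.046, 1.304, 0, 1.431], TCP at [0.202, 0.538, 0.231] pointing down, gripper open.
Joint ranges: [-2.76, 2.76], [-0.86, 1.69], [-1.03, 1.26], [-2.2, 2.34], [-1.47, 1.5], [-3.14, 3.14]. Speed limits (rad/s): [2.57, 2.57, 3.14, 3.14, 3.14, 3.14].

### API

Orientations are given as a unit quaternion [w, x, y, z].
In Python, from workcell import get_state, read_camera, camera_info, hand_in, recognise gives the robot as it stands.
- The arm moves only by the tool arm_command, never from a script. Its argument "moves" is one flat list of numbers, 7 for each row, row after row: the opening, from -1 (shut) to 1 (fully open), then the shift along the tool's x, y, z in mm, then the turn, a rotation vector about the tool's x, y, z in rad. A call has 1 to 8 rows; each row shifts and turns the commanded pose from where the row before left it, along the tool's axes as they then stand; what a row does not reach is not made up. A row lasts 1/8 s, in which the tool goes at most 62.5 mm and 10.7 degrees, less where a joint would pass 70% of its speed; a pose out of reach is approached as far as the arm can. A call with a gripper value outside its range is refused whole. The fingers move at their own pace and stop on an object; "newtons" is the grip in N (left out, the last holds). Time passes only in rows, so rows that do not move let the fingers close. It gives the time, the measured TCP pose, the force, the opening and the grip force at its end, in the units of the state.
- get_state(): the state, without advancing time (a new reading comes with each control period).
- read_camera(name): name is "side" or "top" or "wrist"; returns (picture, depth): 480x640x3 uint8, blue, green, red; 480x640 float32, m along the optical axis (not along the pixel's ray), 0 where there is no reading.
- camera_info(name): a dict with "fovy" (degrees; the focal length in pixels is half the picture's height over the tangent of half this angle, whatever the lens; pixels are square), "cx", "cy" (the principal point, pixels), "k1" (the pictures are not rectified: a ray, as slopes to the right and down, at radius r is drawn at 1 + k1 r^2 times it, then the intrinsics apply), "eye" and "orientation" of the camera in the world; the wrist camera has in their place "tool_from_camera" (4x4, takes a point from camera to tool coordinates, whose origin is the TCP and whose axes are the flange's). Camera axes: x right, y down, z forward; pixel columns grow to the right and rows downward; lengths in m; the calibration is good to about 2 mm. A picture is of the moment at which its call begins: read the wrist's pose just before it. camera_info takes no time and is no camera call.
- hand_in(): hands the job in; it is judged then, once.
Trained networks look in the newest picture that a camera, given by its name, has taken for a name from the list of things; names that differ only in an ending like _2 or _b are one class to them, and where a whole thing is asked for, a point or a joint stands for the part that bears it (a point fixed in the world has none). Each returns a list of dicts, best first, with "confidence" (0 to 1); they miss things now and then, are a little off and sometimes report something else, mostly with a low value. They report only what shows in the picture. A call takes as long as a camera call. They do not tell look-alikes from the thing itself.
- recognise(camera, label): "point" ([column, row] in pixels, amid what is visible of it).
The state is a dict: "clock": time; "joint_pos": joint angles; "qvel": joint speeds; "tau": joint torques, N m; "tcp_pos": TCP position; "orientation": TCP orientation; "wrist_force": force on the tool from outside, world axes, zero at the start; "ft_torque": the same for the moment, N m; "finger_gap": finger opening in m; "grip_force": force on a finger pad.
Only numpy, scipy, OpenCV 4.12 (cv2) and the standard library are available. Lean on these libraries where they do the work, as an engineer would, in place of code of your own. Each camera call takes 0.05 s, during which the arm holds its last target. There are 200 camera calls.

## Working session

There is one attempt and no reset: what is moved stays moved. The work goes in short steps, Python scripts to look and compute and a tool call to move; the robot and the scene stay as the last step left them, time stands still between calls to the robot, and variables do not carry over. Pictures are saved under pics/ and viewed, at most 10 in all, crops included, and the job is handed in when it is done.

Besides the shell and the picture viewer there is one more tool, called after "Call:" by a JSON object that holds its "api" and its "payload", one argument or row to a line. arm_command: Moves the arm, as the interface text tells. Its arguments: {"type":"object","properties":{"moves":{"type":"array"},"newtons":{"type":"number"}},"required":["moves"]}

```bash
mkdir -p pics; cat > h.py <<'E'
import numpy as np, cv2
from scipy.spatial.transform import Rotation as R
from workcell import get_state, read_camera, camera_info, hand_in, recognise
def rot(q): return R.from_quat([q[1],q[2],q[3],q[0]]).as_matrix()
def cam(name, st=None):
    c=camera_info(name); f=240/np.tan(np.radians(c["fovy"])/2)
    if name=="wrist":
        st=st or get_state(); T=np.eye(4); T[:3,:3]=rot(st["orientation"]); T[:3,3]=st["tcp_pos"]
        M=T@np.array(c["tool_from_camera"]); return c,f,M[:3,:3],M[:3,3]
    return c,f,rot(c["orientation"]),np.array(c["eye"])
def ray(C,px):
    c,f,Rm,e=C; K=np.array([[f,0,c["cx"]],[0,f,c["cy"]],[0,0,1]])
    u=cv2.undistortPoints(np.array(px,float).reshape(-1,1,2),K,np.array([c["k1"],0,0,0,0.]))[:,0]
    return np.c_[u,np.ones(len(u))]
def pts(C,px,depth):   # world points by depth
    return (ray(C,px)*np.array(depth).reshape(-1,1))@C[2].T+C[3]
def onz(C,px,z):
    d=ray(C,px)@C[2].T; return C[3]+d*((z-C[3][2])/d[:,2:])
def grid(C,depth):
    v,u=np.mgrid[0:480,0:640]; return pts(C,np.c_[u.ravel(),v.ravel()],depth.ravel()).reshape(480,640,3)
E
python3 - <<'E'
from h import *
s=get_state(); print({k:np.round(v,3) for k,v in s.items()})
for n in("top","side"):
    im,d=read_camera(n); cv2.imwrite(f"pics/{n}.png",im); np.savez(f"{n}.npz",im=im,d=d)
    C=cam(n); print(n,camera_info(n))
    for l in("tray","tray_grip","bin","mat","housing1","pliers","screwdriver","solder_spool","flux","divided_box","mug"):
        for r in recognise(n,l)[:5]:
            p=r["point"]; z=d[int(p[1]),int(p[0])]
            print(l,round(r["confidence"],2),np.round(p),np.round(pts(C,[p],[z])[0],3) if z>0 else None)
print(camera_info("wrist"))
E
```

```text
{'clock': np.float64(0.0), 'joint_pos': array([1.072, 0.314, 0.045, 1.304, 0.   , 1.431]), 'qvel': array([ 0.   , -0.001,  0.001,  0.001, -0.001,  0.   ]), 'tau': array([-1.0000e-03, -4.8063e+01,  2.9853e+01,  2.0000e-02, -0.0000e+00,
       -0.0000e+00]), 'tcp_pos': array([0.202, 0.538, 0.23 ]), 'orientation': array([-0.   ,  0.178,  0.984, -0.001]), 'wrist_force': array([-0.021, -0.169, -0.676]), 'ft_torque': array([-0.055,  0.025, -0.072]), 'grip_force': np.float64(0.0), 'finger_gap': np.float64(0.086)}
top {'fovy': 54.68792172725058, 'cx': 317.5948649211352, 'cy': 236.14936204639102, 'k1': -0.07788158962887867, 'eye': array([0.39578546, 0.03751526, 1.27916793]), 'orientation': array([-0.04676677,  0.71184   , -0.69996363,  0.03387618])}
tray 0.77 [250. 252.] [0.489 0.238 0.073]
tray 0.65 [151. 252.] [0.485 0.498 0.079]
tray 0.23 [303. 155.] [0.744 0.101 0.101]
tray_grip 0.8 [154. 254.] [0.479 0.493 0.074]
tray_grip 0.73 [250. 248.] [0.499 0.236 0.087]
bin 0.8 [427. 231.] [ 0.56  -0.24   0.005]
mat 0.67 [274. 246.] [0.51 0.18 0.02]
housing1 0.61 [245. 272.] [0.437 0.255 0.033]
hou
[... 1338 characters left out ...]
]
solder_spool 0.68 [304. 248.] [0.566 0.023 0.019]
flux 0.59 [218. 235.] [0.743 0.111 0.053]
divided_box 0.82 [268. 196.] [ 0.771 -0.161  0.029]
mug 0.62 [284. 311.] [0.504 0.233 0.006]
mug 0.59 [464. 193.] [ 0.285 -0.403  0.044]
{'fovy': 71.90927120983528, 'cx': 327.52558152252317, 'cy': 240.22347841578738, 'k1': -0.05260768080755446, 'tool_from_camera': array([[-1.37473234e-04, -9.58649978e-01, -2.84587773e-01,
         7.23048206e-02],
       [ 9.99999957e-01, -2.05273988e-04,  2.08416111e-04,
        -6.10142049e-04],
       [-2.58216567e-04, -2.84587732e-01,  9.58649965e-01,
        -1.42821441e-01],
       [ 0.00000000e+00,  0.00000000e+00,  0.00000000e+00,
         1.00000000e+00]])}
```

```bash
python3 - <<'E'
from h import *
a=cv2.imread("pics/top.png");cv2.imwrite("pics/top_c.png",cv2.resize(a[120:360,110:530],(798,456)))
# bar & bin & tray rim & mat measurements from top depth
d=np.load("top.npz"); C=cam("top"); P=grid(C,d["d"]); 
def rect(m,n):
    q=P[m][:,:2].astype(np.float32)*1000; r=cv2.minAreaRect(q); print(n,len(q),r,"zmed",np.median(P[m][:,2]), "box",cv2.boxPoints(r).round().tolist())
X,Y,Z=P[...,0],P[...,1],P[...,2]
rg=(X>.35)&(X<.65)&(Y>.13)&(Y<.37)
rect(rg&(Z>.065)&(Z<.1),"bar")
rect(rg&(Z>.018)&(Z<.06),"tray")
rect((X>.4)&(X<.72)&(Y>-.4)&(Y<-.1)&(Z>.04)&(Z<.06),"binrim")
E
```

```text
bar 278 ((493.8070068359375, 243.16656494140625), (15.129706382751465, 131.3837890625), 16.146657943725586) zmed 0.08345573070466328 box [[468.0, 304.0], [505.0, 178.0], [519.0, 182.0], [483.0, 308.0]]
tray 1246 ((503.6771240234375, 246.333740234375), (200.7217254638672, 131.6119384765625), 16.48066520690918) zmed 0.03195227984106097 box [[389.0, 281.0], [426.0, 155.0], [619.0, 212.0], [581.0, 338.0]]
binrim 717 ((588.9296875, -221.41604614257812), (285.804443359375, 190.29559326171875), 7.041416645050049) zmed 0.04820822404885594 box [[435.0, -145.0], [459.0, -333.0], [742.0, -298.0], [719.0, -109.0]]
```

View pics/top_c.png

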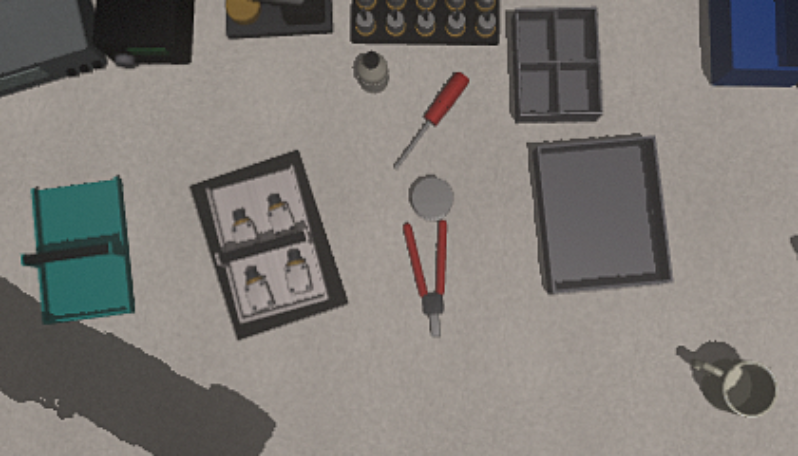

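View pics/side.png

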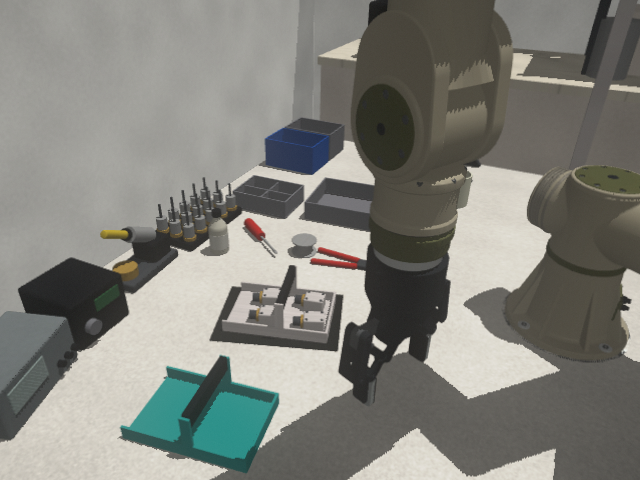

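The top crop shows the metal tray with housings on the black mat at full-image (250,249). The turquoise look-alike is at (152,252), without housings, the bin is at (427,231) and the divided box, not the bin, is at (401,153). The side view agrees: metal tray at (284,312), turquoise tray at (205,415). Candidates for the tray are these two, and I choose the metal one at (250,249). The noses point to +x, and the bar lies 10 mm to the -x side of the tray's centre, so the open edge is the far (+x) end.

```bash
python3 - <<'E'
from h import *
d=np.load("top.npz"); C=cam("top"); P=grid(C,d["d"]); X,Y,Z=P[...,0],P[...,1],P[...,2]
def rect(m,n):
    q=P[m][:,:2].astype(np.float32)*1000; r=cv2.minAreaRect(q); print(n,len(q),np.round(r[0]),np.round(r[1]),round(r[2],1),"z",np.median(P[m][:,2]).round(4),cv2.boxPoints(r).round().tolist())
rect((X>.42)&(X<.69)&(Y>-.36)&(Y<-.11)&(Z>.043)&(Z<.056),"binrim")
rect((X>.2)&(X<.42)&(Y>-.56)&(Y<-.3)&(Z>.015),"mug")
hsv=cv2.cvtColor(d["im"],cv2.COLOR_BGR2HSV)
rect((X>.3)&(X<.7)&(Y>.1)&(Y<.4)&(hsv[...,2]<75)&(Z<.012),"mat")
rect((X>.51)&(X<.63)&(Y>-.06)&(Y<.08)&(Z>.02),"spool")
d=np.load("side.npz"); cv2.imwrite("pics/side_c.png",cv2.resize(d["im"][260:350,205:350],(800,496),interpolation=cv2.INTER_CUBIC))
C=cam("side");P=grid(C,d["d"]);X,Y,Z=P[...,0],P[...,1],P[...,2]
rg=(X>.35)&(X<.65)&(Y>.13)&(Y<.37)
rect(rg&(Z>.075)&(Z<.1),"bar side")
rect((X>.42)&(X<.69)&(Y>-.36)&(Y<-.11)&(Z>.043)&(Z<.056),"binrim side")
E
```

```text
binrim 523 [ 552. -234.] [212. 172.] 6.0 z 0.0487 [[438.0, -159.0], [456.0, -330.0], [666.0, -308.0], [648.0, -137.0]]
mug 743 [ 313. -405.] [104.  74.] 89.8 z 0.0626 [[276.0, -457.0], [350.0, -457.0], [350.0, -353.0], [276.0, -353.0]]
mat 1688 [467. 296.] [280. 287.] 19.7 z 0.0028 [[287.0, 385.0], [384.0, 114.0], [647.0, 208.0], [551.0, 479.0]]
spool 372 [581.  27.] [97. 58.] 63.5 z 0.0333 [[534.0, -4.0], [586.0, -30.0], [629.0, 57.0], [577.0, 83.0]]
bar side 326 [497. 240.] [ 17. 134.] 16.9 z 0.0837 [[469.0, 302.0], [508.0, 174.0], [524.0, 179.0], [486.0, 307.0]]
binrim side 393 [ 597. -227.] [220. 185.] 9.8 z 0.0472 [[473.0, -155.0], [505.0, -337.0], [721.0, -300.0], [690.0, -117.0]]
```

View pics/side_c.png

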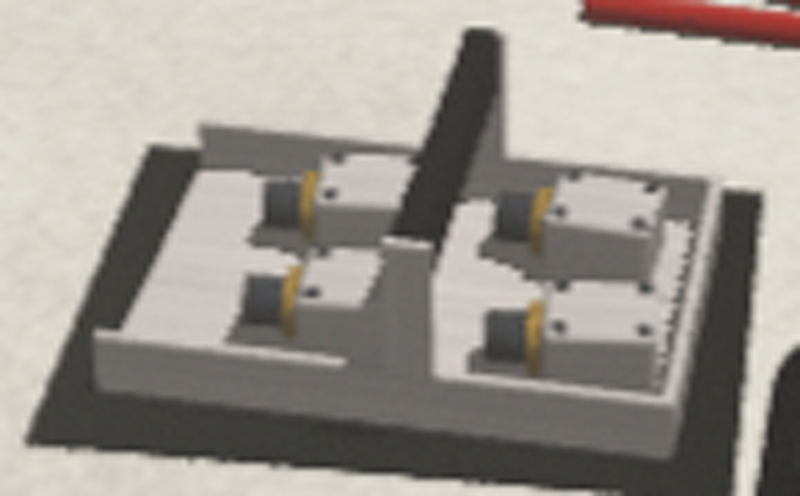

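The crop confirms it: four housings with noses left, the open end on the left (crop (150,240)), three walls elsewhere, and the handle across it.

```bash
cat >> h.py <<'E'
def tool(yaw):  # tool down, closing axis y at world angle yaw (deg)
    a=np.radians(yaw); y=np.array([np.cos(a),np.sin(a),0]); z=np.array([0,0,-1.]); return np.c_[np.cross(y,z),y,z]
def plan(segs, g, p=None, Rm=None):
    """segs: list of (pos,R,n rows) -> rows in tool axes, rounded, error-free accumulation"""
    s=get_state(); p=np.array(s["tcp_pos"]) if p is None else np.array(p); Rm=rot(s["orientation"]) if Rm is None else Rm
    for q,Rt,n in segs:
        p0=p.copy(); rv=R.from_matrix(Rm.T@Rt).as_rotvec(); R0=Rm.copy(); out=[]
        for i in range(1,n+1):
            a=i/n; tp=p0+(np.array(q)-p0)*a; tR=R0@R.from_rotvec(rv*a).as_matrix()
            d=np.round(Rm.T@(tp-p)*1000,1); w=np.round(R.from_matrix(Rm.T@tR).as_rotvec(),3)
            p=p+Rm@d/1000; Rm=Rm@R.from_rotvec(w).as_matrix(); out+=[g,*d,*w]
        print(n,[float(x)+0. for x in out])
    return p,Rm
E
python3 - <<'E'
from h import *
plan([((.495,.242,.22),tool(16.4),8)],1)
E
```

```text
8 [1.0, -47.3, -21.8, 1.4, 0.0, 0.0, 0.116, 1.0, -49.5, -16.2, 1.4, 0.0, 0.0, 0.115, 1.0, -51.1, -10.4, 1.4, 0.0, 0.0, 0.116, 1.0, -51.9, -4.5, 1.5, 0.0, 0.0, 0.116, 1.0, -52.1, 1.6, 1.4, 0.0, 0.0, 0.116, 1.0, -51.5, 7.6, 1.4, 0.0, 0.0, 0.115, 1.0, -50.3, 13.5, 1.4, 0.0, 0.0, 0.116, 1.0, -48.5, 19.3, 1.4, 0.0, 0.0, 0.116]
```

Call:
{"api": "arm_command", "payload": {
  "moves": [1,-47.3,-21.8,1.4,0,0,0.116,1,-49.5,-16.2,1.4,0,0,0.115,1,-51.1,-10.4,1.4,0,0,0.116,1,-51.9,-4.5,1.5,0,0,0.116,1,-52.1,1.6,1.4,0,0,0.116,1,-51.5,7.6,1.4,0,0,0.115,1,-50.3,13.5,1.4,0,0,0.116,1,-48.5,19.3,1.4,0,0,0.116]
}}

```text
clock: 2.2
tcp_pos: [0.4962, 0.2407, 0.2201]
orientation: [0.0, 0.601, 0.799, 0.0]
wrist_force: [0.3, 0.0, -0.6]
finger_gap: 0.0856
grip_force: 0.0
```

Call:
{"api": "arm_command", "payload": {
  "moves": [1,0,0,0,0,0,0,1,0,0,0,0,0,0]
}}

```text
clock: 2.45
tcp_pos: [0.4948, 0.2419, 0.2198]
orientation: [-0.0, 0.599, 0.801, -0.0]
wrist_force: [-0.3, -0.3, 0.8]
finger_gap: 0.0854
grip_force: 0.0
```

```bash
python3 - <<'E'
from h import *
s=get_state(); print(s["clock"],np.round(s["tcp_pos"],4),np.round(s["joint_pos"],2))
C=cam("wrist",s); im,d=read_camera("wrist"); cv2.imwrite("pics/w1.png",im)
P=grid(C,d); X,Y,Z=P[...,0],P[...,1],P[...,2]
def rect(m,n):
    q=P[m][:,:2].astype(np.float32)*1000; r=cv2.minAreaRect(q); print(n,len(q),np.round(r[0],1),np.round(r[1],1),round(r[2],1),"z",np.percentile(P[m][:,2],[10,50,90]).round(4))
rg=(X>.35)&(X<.65)&(Y>.13)&(Y<.37)&(d>0)
rect(rg&(Z>.077)&(Z<.095),"bar")
rect(rg&(Z>.018)&(Z<.06),"tray")
hsv=cv2.cvtColor(im,cv2.COLOR_BGR2HSV)
m=(rg&(hsv[...,2]<80)&(Z<.01)&(Z>-.01)).astype(np.uint8)
n,l,st,c=cv2.connectedComponentsWithStats(m); k=1+np.argmax(st[1:,4]); rect(l==k,"mat")
E
```

```text
2.45 [0.4948 0.2419 0.2198] [ 0.31  0.27 -0.04  1.26  0.    1.59]
bar 2020 [496.3 240.1] [ 15.1 130. ] 16.5 z [0.0832 0.085  0.086 ]
tray 9312 [505.6 242.6] [200.9 131.1] 16.4 z [0.0239 0.0333 0.0359]
mat 8583 [506.9 245.6] [242.1 169.3] 19.5 z [0.0022 0.0032 0.0042]
```

View pics/w1.png

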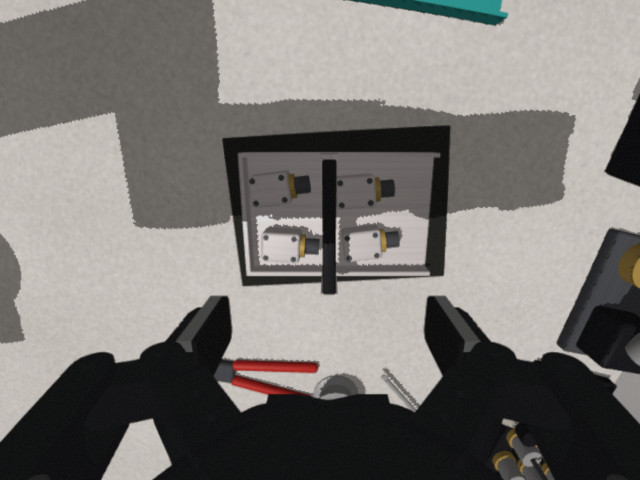

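Wrist view: the bar runs down the image at (330,225), between the open fingers. There are four housings on the metal tray, and the mat frames it. I go down and grip, with the tips staying about 20 mm above the housings.

```bash
python3 - <<'E'
from h import *
plan([((.496,.241,.056),tool(16.4),6)],1)
E
```

```text
6 [1.0, -0.3, 0.2, 27.3, 0.0, 0.0, 0.0, 1.0, -0.3, 0.2, 27.4, 0.0, 0.0, 0.0, 1.0, -0.3, 0.2, 27.3, 0.0, 0.0, 0.0, 1.0, -0.4, 0.2, 27.3, 0.0, 0.0, 0.001, 1.0, -0.3, 0.2, 27.4, 0.0, 0.0, 0.0, 1.0, -0.3, 0.2, 27.3, 0.0, 0.0, 0.0]
```

Call:
{"api": "arm_command", "payload": {
  "moves": [1,-0.3,0.2,27.3,0,0,0,1,-0.3,0.2,27.4,0,0,0,1,-0.3,0.2,27.3,0,0,0,1,-0.4,0.2,27.3,0,0,0,1,-0.3,0.2,27.4,0,0,0,1,-0.3,0.2,27.3,0,0,0,1,0,0,0,0,0,0]
}}

```text
clock: 3.38
tcp_pos: [0.4939, 0.2412, 0.0543]
orientation: [-0.001, 0.598, 0.801, -0.002]
wrist_force: [-0.3, 0.0, 0.0]
finger_gap: 0.0853
grip_force: 0.0
```

Call:
{"api": "arm_command", "payload": {
  "moves": [0.2,0,0,0,0,0,0,-0.3,0,0,0,0,0,0,-0.7,0,0,0,0,0,0,-1,0,0,0,0,0,0,-1,0,0,0,0,0,0,-1,0,0,0,0,0,0,-1,0,0,0,0,0,0,-1,0,0,0,0,0,0],
  "newtons": 70
}}

```text
clock: 4.38
tcp_pos: [0.4972, 0.2406, 0.0567]
orientation: [0.0, 0.599, 0.801, 0.0]
wrist_force: [-2.2, -0.3, 5.0]
finger_gap: 0.0108
grip_force: 69.7
```

Call:
{"api": "arm_command", "payload": {
  "moves": [-1,0,0,-4,0,0,0,-1,0,0,-10,0,0,0,-1,0,0,-16,0,0,0,-1,0,0,-20,0,0,0,-1,0,0,-20,0,0,0,-1,0,0,-16,0,0,0,-1,0,0,-10,0,0,0,-1,0,0,-4,0,0,0]
}}

```text
clock: 5.38
tcp_pos: [0.497, 0.2406, 0.1567]
orientation: [0.0, 0.599, 0.801, 0.0]
wrist_force: [0.1, 0.4, -5.7]
finger_gap: 0.0112
grip_force: 68.3
```

```bash
sed -i 's/a=i\/n; tp/a=0.5-0.5*np.cos(np.pi*i\/n); tp/' h.py; python3 - <<'E'
from h import *
s=get_state(); print(s["clock"],np.round(s["tcp_pos"],4),np.round(s["joint_pos"],2),s["wrist_force"],s["ft_torque"])
C=cam("wrist",s); im,d=read_camera("wrist"); cv2.imwrite("pics/w2.png",im); 
P=grid(C,d); 
T=(P-s["tcp_pos"])@rot(s["orientation"])
# floor points in tool frame (z ~ +49): tilt of tray in tool frame
c,f,_,_=C
m=(T[...,2]>.035)&(T[...,2]<.062)&(abs(T[...,0])<.06)&(T[...,1]>-.085)&(T[...,1]<.105)&(d>0)
A=T[m]; co,*_=np.linalg.lstsq(np.c_[A[:,:2],np.ones(len(A))],A[:,2],rcond=None); print("floor plane",len(A),co)
m=(d>0)&(T[...,2]>.01)&(T[...,2]<.07)&(abs(T[...,0])<.1)&(abs(T[...,1])<.15); A=T[m]; r=cv2.minAreaRect((A[:,:2]*1000).astype(np.float32)); print(r)
E
```

```text
5.375 [0.497  0.2406 0.1567] [ 0.31  0.3  -0.16  1.11  0.    1.59] [ 0.06013287  0.3530015  -5.67394177] [ 0.00790625  0.00245809 -0.01221958]
floor plane 26668 [0.00872261 0.00429498 0.04867892]
((-0.528656005859375, 9.987350463867188), (201.93104553222656, 131.0901336669922), 89.98483276367188)
```

View pics/w2.png

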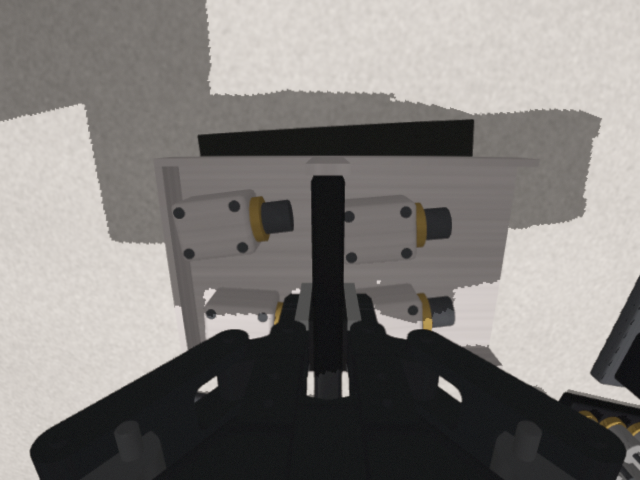

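The tray hangs flat in the grip and all four housings are on it. In the tool frame the lip is at y=+110 mm and the underside at z=+52.7 mm. I carry it now to just short of the bin.

```bash
python3 - <<'E'
from h import *
import io,contextlib
b=io.StringIO()
with contextlib.redirect_stdout(b): plan([((.3714,-.247,.155),tool(6),24)],-1)
r=np.array(eval(b.getvalue().split(" ",1)[1])).reshape(-1,7)
for i in range(0,24,8): print(r[i:i+8].ravel().tolist())
E
```

```text
[-1.0, -1.8, -1.1, 0.0, 0.0, 0.0, 0.001, -1.0, -5.6, -3.3, 0.0, 0.0, 0.0, 0.002, -1.0, -9.1, -5.4, 0.1, 0.0, 0.0, 0.004, -1.0, -12.5, -7.4, 0.0, 0.0, 0.0, 0.005, -1.0, -15.9, -9.1, 0.0, 0.0, 0.0, 0.007, -1.0, -18.8, -10.8, 0.1, 0.0, 0.0, 0.008, -1.0, -21.6, -12.1, 0.1, 0.0, 0.0, 0.008, -1.0, -24.0, -13.2, 0.1, 0.0, 0.0, 0.01]
[-1.0, -26.0, -14.0, 0.0, 0.0, 0.0, 0.011, -1.0, -27.6, -14.5, 0.1, 0.0, 0.0, 0.011, -1.0, -28.8, -14.6, 0.1, 0.0, 0.0, 0.012, -1.0, -29.5, -14.6, 0.1, 0.0, 0.0, 0.012, -1.0, -29.6, -14.2, 0.1, 0.0, 0.0, 0.011, -1.0, -29.3, -13.6, 0.1, 0.0, 0.0, 0.012, -1.0, -28.4, -12.8, 0.1, 0.0, 0.0, 0.011, -1.0, -27.1, -11.9, 0.1, 0.0, 0.0, 0.011]
[-1.0, -25.2, -10.7, 0.1, 0.001, 0.0, 0.01, -1.0, -22.8, -9.5, 0.0, 0.0, 0.0, 0.009, -1.0, -20.2, -8.1, 0.1, 0.0, 0.0, 0.008, -1.0, -17.0, -6.7, 0.1, 0.0, 0.0, 0.006, -1.0, -13.6, -5.2, 0.0, 0.0, 0.0, 0.005, -1.0, -9.9, -3.8, 0.0, 0.0, 0.0, 0.004, -1.0, -6.0, -2.3, 0.1, 0.0, 0.0, 0.003, -1.0, -2.0, -0.7, 0.0, 0.0, 0.0, 0.0]
```

Call:
{"api": "arm_command", "payload": {
  "moves": [-1,-1.8,-1.1,0,0,0,0.001,-1,-5.6,-3.3,0,0,0,0.002,-1,-9.1,-5.4,0.1,0,0,0.004,-1,-12.5,-7.4,0,0,0,0.005,-1,-15.9,-9.1,0,0,0,0.007,-1,-18.8,-10.8,0.1,0,0,0.008,-1,-21.6,-12.1,0.1,0,0,0.008,-1,-24,-13.2,0.1,0,0,0.01]
}}

```text
clock: 6.42
tcp_pos: [0.4648, 0.117, 0.1557]
orientation: [0.0, 0.617, 0.787, 0.0]
wrist_force: [0.7, -0.7, -6.9]
finger_gap: 0.0109
grip_force: 68.4
```

Call:
{"api": "arm_command", "payload": {
  "moves": [-1,-26,-14,0,0,0,0.011,-1,-27.6,-14.5,0.1,0,0,0.011,-1,-28.8,-14.6,0.1,0,0,0.012,-1,-29.5,-14.6,0.1,0,0,0.012,-1,-29.6,-14.2,0.1,0,0,0.011,-1,-29.3,-13.6,0.1,0,0,0.012,-1,-28.4,-12.8,0.1,0,0,0.011,-1,-27.1,-11.9,0.1,0,0,0.011]
}}

```text
clock: 7.42
tcp_pos: [0.4014, -0.1268, 0.1551]
orientation: [0.0, 0.653, 0.758, 0.0]
wrist_force: [-0.2, 0.5, -6.5]
finger_gap: 0.0109
grip_force: 68.4
```

Call:
{"api": "arm_command", "payload": {
  "moves": [-1,-25.2,-10.7,0.1,0,0,0.01,-1,-22.8,-9.5,0,0,0,0.009,-1,-20.2,-8.1,0.1,0,0,0.008,-1,-17,-6.7,0.1,0,0,0.006,-1,-13.6,-5.2,0,0,0,0.005,-1,-9.9,-3.8,0,0,0,0.004,-1,-6,-2.3,0.1,0,0,0.003,-1,-2,-0.7,0,0,0,0]
}}

```text
clock: 8.43
tcp_pos: [0.3711, -0.2471, 0.1544]
orientation: [-0.0, 0.669, 0.743, 0.0]
wrist_force: [-0.0, 0.0, -5.8]
finger_gap: 0.0108
grip_force: 68.4
```

```bash
python3 - <<'E'
from h import *
s=get_state(); print(s["clock"],np.round(s["tcp_pos"],4),np.round(s["joint_pos"],2),np.round(s["wrist_force"],2))
C=cam("wrist",s); im,d=read_camera("wrist"); cv2.imwrite("pics/w3.png",im); 
P=grid(C,d);X,Y,Z=P[...,0],P[...,1],P[...,2]
def rect(P,m,n):
    q=P[m][:,:2].astype(np.float32)*1000; r=cv2.minAreaRect(q); print(n,len(q),np.round(r[0],1),np.round(r[1],1),round(r[2],1),"z",np.percentile(P[m][:,2],[10,50,90]).round(4),cv2.boxPoints(r).round().tolist())
m=(X>.42)&(X<.69)&(Y>-.36)&(Y<-.11)&(Z>.043)&(Z<.056)&(d>0); rect(P,m,"rim wrist")
im,d=read_camera("top"); P=grid(cam("top"),d);X,Y,Z=P[...,0],P[...,1],P[...,2]
m=(X>.42)&(X<.69)&(Y>-.36)&(Y<-.11)&(Z>.043)&(Z<.056)&(d>0); rect(P,m,"rim top")
cv2.imwrite("pics/t3.png",cv2.resize(im[180:380,330:540],(798,760))[:600])
E
```

```text
8.425 [ 0.3711 -0.2471  0.1544] [-0.77  0.11 -0.41  1.06  0.    0.7 ] [-0.02  0.04 -5.81]
rim wrist 2595 [ 552.1 -235.8] [155.7 224.2] 23.7 z [0.0452 0.0501 0.0511] [[436.0, -164.0], [526.0, -370.0], [669.0, -307.0], [578.0, -102.0]]
rim top 434 [ 552.  -233.4] [211.1 171.2] 6.2 z [0.045  0.0485 0.0517] [[438.0, -160.0], [456.0, -330.0], [666.0, -307.0], [648.0, -137.0]]
```

View pics/w3.png

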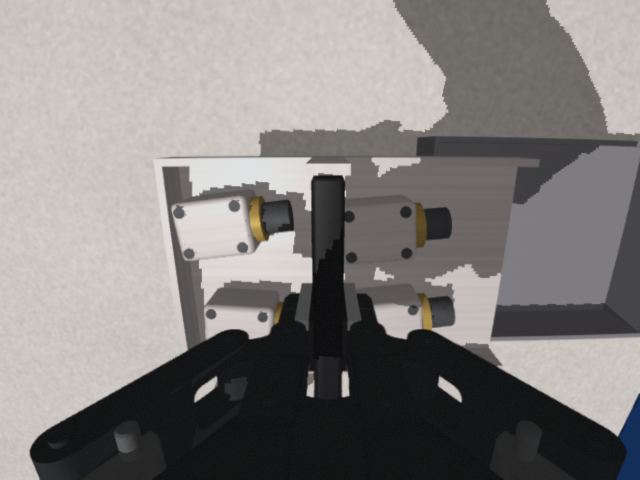

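The housings are undisturbed. Behind the lip the bin shows at (560,230), its +y wall at (520,145) and its -y wall at (560,325). Both cameras agree on the rim at z≈0.050. I lower to contact.

Call:
{"api": "arm_command", "payload": {
  "moves": [-1,0,0,4,0,0,0,-1,0,0,9,0,0,0,-1,0,0,12,0,0,0,-1,0,0,10,0,0,0,-1,0,0,6,0,0,0,-1,0,0,3,0,0,0,-1,0,0,1,0,0,0,-1,0,0,0,0,0,0]
}}

```text
clock: 9.52
tcp_pos: [0.3714, -0.2472, 0.1097]
orientation: [0.0, 0.669, 0.743, 0.0]
wrist_force: [0.3, 0.6, -7.3]
finger_gap: 0.011
grip_force: 68.4
```

Call:
{"api": "arm_command", "payload": {
  "moves": [-1,0,0,1,0,0,0,-1,0,0,1,0,0,0,-1,0,0,1,0,0,0,-1,0,0,0,0,0,0]
}}

```text
clock: 10.02
tcp_pos: [0.3712, -0.247, 0.1064]
orientation: [-0.0, 0.669, 0.743, 0.0]
wrist_force: [-1.1, -0.5, -6.1]
finger_gap: 0.011
grip_force: 68.4
```

Call:
{"api": "arm_command", "payload": {
  "moves": [-1,0,0,1,0,0,0,-1,0,0,1,0,0,0,-1,0,0,0,0,0,0]
}}

```text
clock: 10.4
tcp_pos: [0.3712, -0.247, 0.1044]
orientation: [-0.0, 0.669, 0.743, 0.0]
wrist_force: [0.2, -0.0, -7.1]
finger_gap: 0.0109
grip_force: 68.4
```

Call:
{"api": "arm_command", "payload": {
  "moves": [-1,0,0,0.7,0,0,0,-1,0,0,0.7,0,0,0,-1,0,0,0,0,0,0,-1,0,0,0,0,0,0]
}}

```text
clock: 10.9
tcp_pos: [0.3714, -0.2472, 0.1034]
orientation: [0.0, 0.669, 0.743, 0.0]
wrist_force: [-1.7, 1.1, -0.5]
finger_gap: 0.0109
grip_force: 69.1
```

```bash
python3 - <<'E'
from h import *
for i in range(4):
    s=get_state(); print(s["clock"],np.round(s["wrist_force"],2),np.round(s["ft_torque"],3)); read_camera("top")
E
```

```text
10.9 [-1.72  1.08 -0.52] [ 0.119 -0.017 -0.016]
10.95 [-1.67 -0.09 -1.02] [0.052 0.014 0.064]
11.0 [-2.42 -0.54 -0.67] [ 0.095 -0.019  0.035]
11.05 [-1.94 -0.03  0.36] [0.103 0.035 0.051]
```

Contact at about 6 N and steady, all four housings aboard. I tip about the rim's inner corner, which is at (y 80, z 53) mm in the tool frame. Each degree takes 0.94 mm in y and -1.39 mm in z.

Call:
{"api": "arm_command", "payload": {
  "moves": [-1,0,0.47,-0.8,0.0087,0,0,-1,0,0.94,-1.39,0.0175,0,0,-1,0,0.94,-1.39,0.0175,0,0,-1,0,0.94,-1.39,0.0175,0,0,-1,0,0.47,-0.7,0.0087,0,0,-1,0,0,0,0,0,0]
}}

```text
clock: 11.85
tcp_pos: [0.3756, -0.2468, 0.1087]
orientation: [-0.023, 0.668, 0.743, -0.026]
wrist_force: [-0.5, 0.5, -0.2]
finger_gap: 0.0109
grip_force: 69.2
```

```bash
cat > f.py <<'E'
from h import *
F=[]
for i in range(3):
    s=get_state(); F.append(s["wrist_force"]); im,d=read_camera("top")
s=get_state(); Rm=rot(s["orientation"]); tilt=np.degrees(np.arccos(-Rm[2,2])); c=np.array([0,.080,.0532])
print(s["clock"],"tilt",tilt.round(1),"F",np.mean(F,0).round(2),"pivot",(s["tcp_pos"]+Rm@c).round(4), "tilt axis dir", Rm[:,1].round(3))
E
python3 f.py
```

```text
12.0 tilt 3.9 F [-0.12 -0.11 -1.2 ] pivot [ 0.4513 -0.2388  0.0501] tilt axis dir [ 0.992  0.105 -0.069]
```

Call:
{"api": "arm_command", "payload": {
  "moves": [-1,0,0.94,-1.39,0.0175,0,0,-1,0,0.94,-1.39,0.0175,0,0,-1,0,0.94,-1.39,0.0175,0,0,-1,0,0.94,-1.39,0.0175,0,0,-1,0,0.94,-1.39,0.0175,0,0,-1,0,0.94,-1.39,0.0175,0,0,-1,0,0,0,0,0,0]
}}

```text
clock: 12.88
tcp_pos: [0.382, -0.2461, 0.1163]
orientation: [-0.058, 0.666, 0.741, -0.065]
wrist_force: [-0.5, 0.9, -0.7]
finger_gap: 0.0108
grip_force: 69.3
```

```bash
python3 f.py
```

```text
13.025 tilt 10.0 F [ 0.16 -0.03 -0.92] pivot [ 0.451  -0.2387  0.05  ] tilt axis dir [ 0.979  0.103 -0.173]
```

Stable at about 5 N. From here I go at half a degree per row.

Call:
{"api": "arm_command", "payload": {
  "moves": [-1,0,0.47,-0.69,0.0087,0,0,-1,0,0.47,-0.69,0.0087,0,0,-1,0,0.47,-0.69,0.0087,0,0,-1,0,0.47,-0.69,0.0087,0,0,-1,0,0.47,-0.69,0.0087,0,0,-1,0,0.47,-0.69,0.0087,0,0,-1,0,0.47,-0.69,0.0087,0,0,-1,0,0.47,-0.69,0.0087,0,0]
}}

```text
clock: 14.02
tcp_pos: [0.3865, -0.2455, 0.121]
orientation: [-0.082, 0.664, 0.738, -0.091]
wrist_force: [1.8, 0.0, 0.9]
finger_gap: 0.0111
grip_force: 69.3
```

Call:
{"api": "arm_command", "payload": {
  "moves": [-1,0,0.47,-0.69,0.0087,0,0,-1,0,0.47,-0.69,0.0087,0,0,-1,0,0.47,-0.69,0.0087,0,0,-1,0,0.47,-0.69,0.0087,0,0,-1,0,0.47,-0.69,0.0087,0,0,-1,0,0.47,-0.69,0.0087,0,0,-1,0,0,0,0,0,0,-1,0,0,0,0,0,0]
}}

```text
clock: 15.02
tcp_pos: [0.3902, -0.2451, 0.1242]
orientation: [-0.099, 0.662, 0.735, -0.11]
wrist_force: [1.3, -0.8, 1.7]
finger_gap: 0.0109
grip_force: 69.6
```

```bash
cat >> f.py <<'E'
# count: recognise housings, in tray frame via top camera
C=cam("top"); L=np.array(s["tcp_pos"])+Rm@np.array([0,.110,.0527])
for r in recognise("top","housing1")[:6]:
    p=r["point"]; w=pts(C,[p],[d[int(p[1]),int(p[0])]])[0]; t=(w-L)@Rm; print(round(r["confidence"],2),"world",w.round(3),"along tray past lip mm",(t[1]*1000).round())
E
python3 f.py
```

```text
15.175 tilt 17.0 F [ 1.14 -0.32  1.71] pivot [ 0.4509 -0.2387  0.05  ] tilt axis dir [ 0.951  0.1   -0.292]
0.79 world [ 0.42  -0.209  0.09 ] along tray past lip mm -68.0
```

```bash
python3 - <<'E'
from h import *
a,_=read_camera("top"); b,_=read_camera("wrist")
cv2.imwrite("pics/m1.png",np.hstack([cv2.resize(a[180:330,370:510],(400,428)),cv2.resize(b,(400,428))]))
E
```

```text
(no output)
```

View pics/m1.png

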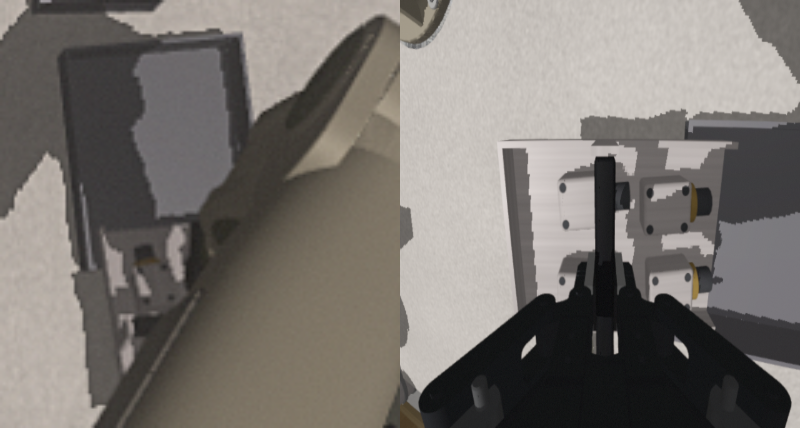

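Left: the bin is empty. Right: the front housings have noses at (710,200) and (710,275) and the rear ones are at (585,205) and (575,275). All have crept forward a little but are still on the tray. I continue slowly, easing the contact slightly.

Call:
{"api": "arm_command", "payload": {
  "moves": [-1,0,0.47,-0.79,0.0087,0,0,-1,0,0.47,-0.79,0.0087,0,0,-1,0,0.47,-0.74,0.0087,0,0,-1,0,0.47,-0.69,0.0087,0,0,-1,0,0,0,0,0,0,-1,0,0,0,0,0,0]
}}

```text
clock: 16.08
tcp_pos: [0.393, -0.2448, 0.1265]
orientation: [-0.11, 0.66, 0.733, -0.123]
wrist_force: [2.1, -0.8, 2.1]
finger_gap: 0.0109
grip_force: 69.8
```

```bash
cat > f.py <<'E'
from h import *
F=[]
for i in range(2):
    s=get_state(); F.append(s["wrist_force"]); im,d=read_camera("wrist")
C=cam("wrist",s); Rm=rot(s["orientation"]); p=np.array(s["tcp_pos"]); tilt=np.degrees(np.arccos(-Rm[2,2])); c=np.array([0,.080,.0532])
print(s["clock"],"tilt",tilt.round(1),"F",np.mean(F,0).round(2),"pivot",(p+Rm@c).round(4))
for r in recognise("wrist","housing1")[:7]:
    q=r["point"]; w=pts(C,[q],[d[int(q[1]),int(q[0])]])[0]; t=(w-p)@Rm
    print(round(r["confidence"],2),np.round(q),"world z",w[2].round(3),"tool mm",(t*1000).round(),"past lip",(t[1]*1000-110).round())
E
python3 f.py
```

```text
16.125 tilt 19.0 F [ 2.28 -0.59  2.43] pivot [ 0.451  -0.2387  0.0501]
0.92 [534. 323.] world z 0.069 tool mm [-26. 118.  21.] past lip 8.0
0.89 [570. 226.] world z 0.066 tool mm [ 31. 127.  21.] past lip 17.0
0.87 [564. 286.] world z 0.031 tool mm [-16. 153.  48.] past lip 43.0
0.7 [517. 208.] world z 0.004 tool mm [ 28. 133.  83.] past lip 23.0
```

Call:
{"api": "arm_command", "payload": {
  "moves": [-1,0,0,0,0,0,0,-1,0,0,0,0,0,0,-1,0,0,0,0,0,0,-1,0,0,0,0,0,0]
}}

```text
clock: 16.73
tcp_pos: [0.3929, -0.2448, 0.1265]
orientation: [-0.11, 0.66, 0.733, -0.123]
wrist_force: [2.3, -0.1, 2.5]
finger_gap: 0.0109
grip_force: 69.7
```

```bash
python3 f.py; python3 - <<'E'
from h import *
a,_=read_camera("top"); b,_=read_camera("wrist")
cv2.imwrite("pics/m2.png",np.hstack([cv2.resize(a[180:330,370:510],(400,428)),cv2.resize(b,(400,428))]))
E
```

```text
16.775 tilt 19.0 F [ 2.19 -0.06  2.35] pivot [ 0.451  -0.2386  0.0502]
0.87 [554. 316.] world z 0.06 tool mm [-24. 132.  25.] past lip 22.0
0.84 [576. 224.] world z 0.061 tool mm [ 31. 133.  24.] past lip 23.0
0.65 [561. 281.] world z 0.031 tool mm [-13. 151.  49.] past lip 41.0
0.6 [520. 204.] world z 0.015 tool mm [ 33. 129.  74.] past lip 19.0
0.4 [582. 266.] world z 0.004 tool mm [-10. 179.  68.] past lip 69.0
```

View pics/m2.png

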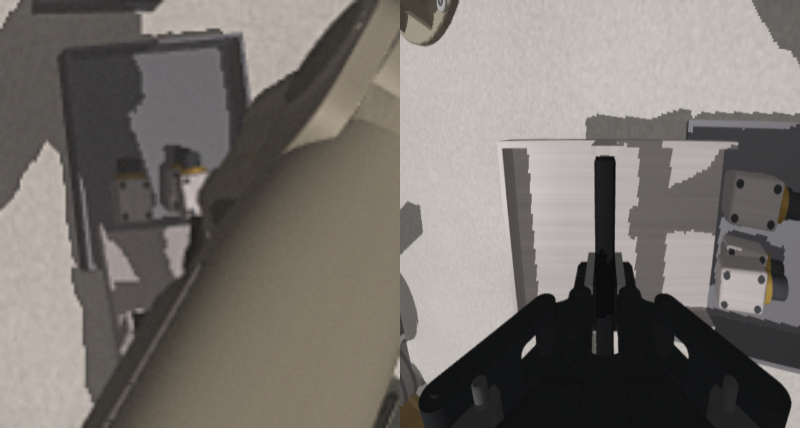

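All four have left the tray and lie in the bin by the lip, with the upper two at wrist (755,195) and (745,285) lying on the others. I let them settle and check heights.

Call:
{"api": "arm_command", "payload": {
  "moves": [-1,0,0,0,0,0,0,-1,0,0,0,0,0,0,-1,0,0,0,0,0,0,-1,0,0,0,0,0,0,-1,0,0,0,0,0,0]
}}

```text
clock: 17.6
tcp_pos: [0.3929, -0.2448, 0.1265]
orientation: [-0.11, 0.66, 0.733, -0.123]
wrist_force: [2.2, 1.1, 2.7]
finger_gap: 0.011
grip_force: 69.7
```

```bash
cat >> f.py <<'E'
P=grid(C,d); X,Y,Z=P[...,0]-.552,P[...,1]+.2337,P[...,2]; a=np.radians(6.1)
bx,by=X*np.cos(a)+Y*np.sin(a),-X*np.sin(a)+Y*np.cos(a)
T=(P-p)@Rm
m=(d>0)&(bx>-.1)&(bx<.1)&(abs(by)<.079)&(Z>.012)&(T[...,2]<.2)&((T[...,1]>.112)|(T[...,2]>.056)|(T[...,2]<.04)&(T[...,1]>.06))
q=np.c_[bx[m],by[m],Z[m]]; np.save("q.npy",q)
print("height map mm, rows bx, cols by")
for x0 in np.arange(-.1,.08,.015):
    print(round(x0*1000),[int(np.max(z)*1000) if len(z:=q[(q[:,0]>=x0)&(q[:,0]<x0+.015)&(q[:,1]>=y0)&(q[:,1]<y0+.015),2])>3 else 0 for y0 in np.arange(-.08,.08,.015)])
E
python3 f.py
```

```text
17.65 tilt 19.0 F [2.43 0.36 2.55] pivot [ 0.4509 -0.2386  0.0501]
0.97 [555. 319.] world z 0.062 tool mm [-25. 132.  23.] past lip 22.0
0.84 [559. 282.] world z 0.032 tool mm [-13. 149.  48.] past lip 39.0
0.66 [575. 222.] world z 0.06 tool mm [ 32. 132.  25.] past lip 22.0
0.47 [521. 210.] world z 0.016 tool mm [ 29. 130.  72.] past lip 20.0
height map mm, rows bx, cols by
-100 [0, 0, 0, 0, 0, 0, 0, 0, 0, 76, 74]
-85 [0, 63, 0, 0, 0, 0, 197, 0, 0, 71, 71]
-70 [0, 65, 63, 62, 62, 0, 194, 63, 62, 66, 65]
-55 [0, 0, 61, 62, 62, 32, 62, 62, 62, 0, 52]
-40 [0, 0, 62, 62, 62, 0, 63, 62, 63, 0, 52]
-25 [0, 0, 60, 60, 58, 0, 56, 60, 59, 0, 51]
-10 [0, 0, 0, 56, 56, 0, 51, 56, 50, 0, 31]
5 [0, 0, 0, 0, 0, 0, 0, 0, 0, 0, 0]
20 [0, 0, 0, 0, 0, 0, 0, 0, 0, 0, 0]
35 [0, 0, 0, 0, 0, 0, 0, 0, 0, 0, 0]
50 [0, 0, 0, 0, 0, 0, 0, 0, 0, 0, 0]
65 [0, 0, 0, 0, 0, 0, 0, 0, 0, 0, 0]
```

The two upper housings lie flat, tops at 62 mm, so their origins are at about 48 mm, below the 55 mm limit. The tray is empty and still resting on the rim at about 5 N. I withdraw backwards along the tray's own plane.

Call:
{"api": "arm_command", "payload": {
  "moves": [-1,0,-1,-0.8,0,0,0,-1,0,-3,-1.5,0,0,0,-1,0,-6,-2,0,0,0,-1,0,-8,-2.5,0,0,0,-1,0,-9,-3,0,0,0,-1,0,-9,-4,0,0,0,-1,0,-6,-4,0,0,0,-1,0,-2,-2,0,0,0]
}}

```text
clock: 18.75
tcp_pos: [0.3578, -0.2486, 0.1601]
orientation: [-0.11, 0.66, 0.733, -0.123]
wrist_force: [0.5, 0.6, -3.3]
finger_gap: 0.0108
grip_force: 68.9
```

```bash
python3 f.py | head -8; python3 - <<'E'
from h import *
import io,contextlib
b=io.StringIO(); u=tool(19)[:,1]
with contextlib.redirect_stdout(b): plan([((.365,-.247,.19),tool(6),8),((.507-.01*u[0],.2456-.01*u[1],.15),tool(19),20),((.507-.01*u[0],.2456-.01*u[1],.064),tool(19),8)],-1)
for l in b.getvalue().splitlines():
    r=np.array(eval(l.split(" ",1)[1])).reshape(-1,7)
    for i in range(0,len(r),8): print(r[i:i+8].ravel().tolist())
E
```

```text
18.8 tilt 19.0 F [ 0.21  0.61 -3.2 ] pivot [ 0.416  -0.2426  0.0839]
0.87 [561. 205.] world z 0.013 tool mm [ 29. 175.  96.] past lip 65.0
0.85 [591. 268.] world z 0.03 tool mm [-13. 190.  72.] past lip 80.0
0.83 [603. 215.] world z 0.061 tool mm [ 31. 168.  48.] past lip 58.0
0.56 [589. 301.] world z 0.061 tool mm [-26. 171.  46.] past lip 61.0
0.53 [551. 259.] world z 0.005 tool mm [-17. 180. 102.] past lip 70.0
height map mm, rows bx, cols by
-100 [0, 0, 0, 0, 0, 0, 0, 0, 0, 0, 50]
[-1.0, 0.0, -0.1, -1.2, -0.013, 0.0, 0.0, -1.0, 0.1, -0.3, -3.3, -0.035, 0.0, 0.0, -1.0, 0.1, -0.3, -5.1, -0.054, 0.0, 0.0, -1.0, 0.2, 0.0, -6.0, -0.063, 0.0, 0.0, -1.0, 0.2, 0.3, -5.9, -0.064, 0.0, 0.0, -1.0, 0.1, 0.7, -5.0, -0.054, 0.0, 0.0, -1.0, 0.1, 0.6, -3.4, -0.035, 0.0, 0.0, -1.0, 0.0, 0.2, -1.1, -0.013, 0.0, 0.0]
[-1.0, 2.9, 1.1, 0.2, 0.0, 0.0, -0.001, -1.0, 8.7, 3.4, 0.8, 0.0, 0.0, -0.005, -1.0, 14.1, 5.6, 1.2, 0.0, 0.0, -0.006, -1.0, 19.3, 7.7, 1.6, 0.0, 0.0, -0.01, -1.0, 23.9, 9.9, 2.0, 0.0, 0.0, -0.011, -1.0, 27.8, 11.8, 2.4, 0.0, 0.0, -0.014, -1.0, 31.0, 13.7, 2.7, 0.0, 0.0, -0.015, -1.0, 33.4, 15.4, 2.9, 0.0, 0.0, -0.016]
[-1.0, 34.9, 16.8, 3.0, 0.0, 0.0, -0.018, -1.0, 35.4, 17.8, 3.1, 0.0, 0.0, -0.017, -1.0, 35.2, 18.4, 3.2, 0.0, 0.0, -0.018, -1.0, 33.9, 18.5, 3.0, 0.0, 0.0, -0.017, -1.0, 31.9, 18.2, 2.9, 0.0, 0.0, -0.017, -1.0, 29.2, 17.3, 2.7, 0.0, 0.0, -0.015, -1.0, 25.8, 15.8, 2.3, 0.0, 0.0, -0.013, -1.0, 21.9, 13.8, 2.1, 0.0, 0.0, -0.012]
[-1.0, 17.4, 11.3, 1.6, 0.0, 0.0, -0.009, -1.0, 12.7, 8.3, 1.2, 0.0, 0.0, -0.007, -1.0, 7.7, 5.2, 0.7, 0.0, 0.0, -0.004, -1.0, 2.6, 1.8, 0.3, 0.0, 0.0, -0.002]
[-1.0, 0.0, 0.0, 3.3, 0.0, 0.0, 0.0, -1.0, 0.0, 0.0, 9.3, 0.0, 0.0, 0.0, -1.0, 0.0, 0.0, 13.9, 0.0, 0.0, 0.0, -1.0, 0.0, 0.0, 16.5, 0.0, 0.0, 0.0, -1.0, 0.0, 0.0, 16.4, 0.0, 0.0, 0.0, -1.0, 0.0, 0.0, 14.0, 0.0, 0.0, 0.0, -1.0, 0.0, 0.0, 9.3, 0.0, 0.0, 0.0, -1.0, 0.0, 0.0, 3.3, 0.0, 0.0, 0.0]
```

Call:
{"api": "arm_command", "payload": {
  "moves": [-1,0,-0.1,-1.2,-0.013,0,0,-1,0.1,-0.3,-3.3,-0.035,0,0,-1,0.1,-0.3,-5.1,-0.054,0,0,-1,0.2,0,-6,-0.063,0,0,-1,0.2,0.3,-5.9,-0.064,0,0,-1,0.1,0.7,-5,-0.054,0,0,-1,0.1,0.6,-3.4,-0.035,0,0,-1,0,0.2,-1.1,-0.013,0,0]
}}

```text
clock: 19.9
tcp_pos: [0.3644, -0.2469, 0.1902]
orientation: [0.0, 0.669, 0.743, 0.0]
wrist_force: [0.7, -0.7, -3.3]
finger_gap: 0.0107
grip_force: 68.9
```

Call:
{"api": "arm_command", "payload": {
  "moves": [-1,2.9,1.1,0.2,0,0,-0.001,-1,8.7,3.4,0.8,0,0,-0.005,-1,14.1,5.6,1.2,0,0,-0.006,-1,19.3,7.7,1.6,0,0,-0.01,-1,23.9,9.9,2,0,0,-0.011,-1,27.8,11.8,2.4,0,0,-0.014,-1,31,13.7,2.7,0,0,-0.015,-1,33.4,15.4,2.9,0,0,-0.016]
}}

```text
clock: 20.9
tcp_pos: [0.4107, -0.0758, 0.1757]
orientation: [-0.0, 0.639, 0.769, -0.0]
wrist_force: [0.4, -0.2, -3.7]
finger_gap: 0.0106
grip_force: 68.9
```

Call:
{"api": "arm_command", "payload": {
  "moves": [-1,34.9,16.8,3,0,0,-0.018,-1,35.4,17.8,3.1,0,0,-0.017,-1,35.2,18.4,3.2,0,0,-0.018,-1,33.9,18.5,3,0,0,-0.017,-1,31.9,18.2,2.9,0,0,-0.017,-1,29.2,17.3,2.7,0,0,-0.015,-1,25.8,15.8,2.3,0,0,-0.013,-1,21.9,13.8,2.1,0,0,-0.012]
}}

```text
clock: 21.9
tcp_pos: [0.484, 0.1981, 0.1531]
orientation: [-0.001, 0.588, 0.809, -0.0]
wrist_force: [-0.1, -0.1, -2.7]
finger_gap: 0.011
grip_force: 68.9
```

Call:
{"api": "arm_command", "payload": {
  "moves": [-1,17.4,11.3,1.6,0,0,-0.009,-1,12.7,8.3,1.2,0,0,-0.007,-1,7.7,5.2,0.7,0,0,-0.004,-1,2.6,1.8,0.3,0,0,-0.002,-1,0,0,0,0,0,0]
}}

```text
clock: 22.52
tcp_pos: [0.4974, 0.2421, 0.1499]
orientation: [-0.0, 0.581, 0.814, -0.0]
wrist_force: [-0.1, -0.2, -3.1]
finger_gap: 0.0107
grip_force: 68.9
```

Call:
{"api": "arm_command", "payload": {
  "moves": [-1,0,0,3.3,0,0,0,-1,0,0,9.3,0,0,0,-1,0,0,13.9,0,0,0,-1,0,0,16.5,0,0,0,-1,0,0,16.4,0,0,0,-1,0,0,14,0,0,0,-1,0,0,9.3,0,0,0,-1,0,0,3.3,0,0,0]
}}

```text
clock: 23.52
tcp_pos: [0.497, 0.2423, 0.0631]
orientation: [-0.001, 0.581, 0.814, -0.001]
wrist_force: [-0.0, -0.9, -2.1]
finger_gap: 0.0109
grip_force: 68.8
```

Call:
{"api": "arm_command", "payload": {
  "moves": [-1,0,0,2,0,0,0,-1,0,0,2,0,0,0,-1,0,0,2,0,0,0,-1,0,0,0,0,0,0]
}}

```text
clock: 24.02
tcp_pos: [0.4973, 0.2424, 0.0579]
orientation: [-0.0, 0.581, 0.814, -0.0]
wrist_force: [0.4, 0.3, -3.0]
finger_gap: 0.011
grip_force: 68.8
```

Call:
{"api": "arm_command", "payload": {
  "moves": [-1,0,0,0.8,0,0,0,-1,0,0,0.7,0,0,0,-1,0,0,0,0,0,0]
}}

```text
clock: 24.4
tcp_pos: [0.4975, 0.2425, 0.0567]
orientation: [-0.0, 0.581, 0.814, 0.0]
wrist_force: [-0.9, 0.1, 0.1]
finger_gap: 0.0108
grip_force: 69.3
```

Resting on the mat; I release and rise.

Call:
{"api": "arm_command", "payload": {
  "moves": [-0.6,0,0,0,0,0,0,-0.3,0,0,0,0,0,0,0.1,0,0,0,0,0,0,0.5,0,0,0,0,0,0,0.7,0,0,0,0,0,0,0.7,0,0,0,0,0,0]
}}

```text
clock: 25.15
tcp_pos: [0.4974, 0.2424, 0.0564]
orientation: [-0.0, 0.581, 0.814, -0.0]
wrist_force: [-0.2, -0.5, 0.4]
finger_gap: 0.0725
grip_force: 0.0
```

Call:
{"api": "arm_command", "payload": {
  "moves": [0.7,0,0,-5,0,0,0,0.7,0,0,-15,0,0,0,0.7,0,0,-25,0,0,0,0.7,0,0,-30,0,0,0,0.7,0,0,-30,0,0,0,0.7,0,0,-30,0,0,0,0.7,0,0,-15,0,0,0,0.7,0,0,-5,0,0,0]
}}

```text
clock: 26.15
tcp_pos: [0.4979, 0.2426, 0.2127]
orientation: [0.0, 0.581, 0.814, 0.001]
wrist_force: [-0.2, 0.3, -0.4]
finger_gap: 0.0724
grip_force: 0.0
```

```bash
python3 - <<'E'
from h import *
s=get_state(); C=cam("wrist",s); im,d=read_camera("wrist"); P=grid(C,d); X,Y,Z=P[...,0],P[...,1],P[...,2]
def rect(P,m,n):
    q=P[m][:,:2].astype(np.float32)*1000; r=cv2.minAreaRect(q); print(n,len(q),np.round(r[0],1),np.round(r[1],1),round(r[2],1),"z",np.percentile(P[m][:,2],[10,50,90]).round(4))
rg=(X>.35)&(X<.65)&(Y>.13)&(Y<.37)&(d>0)
rect(P,rg&(Z>.018)&(Z<.06),"tray"); rect(P,rg&(Z>.004)&(Z<.0105),"floor")
t,td=read_camera("top"); C=cam("top"); P=grid(C,td); X,Y,Z=P[...,0],P[...,1],P[...,2]
rect(P,(X>.42)&(X<.69)&(Y>-.36)&(Y<-.11)&(Z>.043)&(Z<.056),"bin rim")
for r in recognise("top","housing1")[:6]:
    p=r["point"]; print(round(r["confidence"],2),np.round(p),pts(C,[p],[td[int(p[1]),int(p[0])]])[0].round(3))
cv2.imwrite("pics/end.png",np.hstack([cv2.resize(t[150:300,230:510],(400,214)),cv2.resize(im,(285,214))]))
E
```

```text
tray 2747 [506.6 245. ] [201.1 131.4] 19.0 z [0.0203 0.0269 0.0282]
floor 20636 [506.9 245.2] [238.2 169.1] 19.6 z [0.0058 0.0073 0.0083]
bin rim 658 [ 552.2 -233.4] [210.8 172. ] 6.5 z [0.0451 0.0491 0.0535]
0.72 [413. 248.] [ 0.507 -0.191  0.063]
0.66 [440. 245.] [ 0.517 -0.262  0.057]
0.54 [433. 239.] [ 0.537 -0.251  0.025]
```

View pics/end.png

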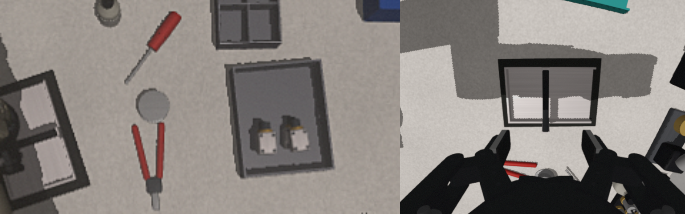

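The tray is empty and square on the mat (centre within 1 mm, yaw within 1°), and the bin has not moved. The housings lie in two stacks at (265,138) and (293,137), tops at about 62 mm, so within the limit.

```bash
python3 -c "
from h import *
print(hand_in())"
```

```text
the job is handed in; nothing more can be done
None
```

The job is handed in; no verdict came back. All four housings slid into the bin, lying two on two with the upper pair about 48 mm up (limit 55 mm), while the tray rested on the rim at roughly 5–6 N, and the empty tray is released within 1 mm and 1° of square on its mat.

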